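# Load the purple-capped bottle from the tilted bin into the dispenser

## Task

Take the purple-capped bottle out of the crowded tilted bin and load it into the empty left lane of the dispenser: press the sprung orange pusher back with the bottle, lower it gently (it is glass) behind the front lip, and let go so that it stands upright on the lane floor, held by the pusher against the lip. Leave the other things in the bin and on the table where they are.

Things in the scene. Friction and masses are not known exactly. Their poses are not given: they have to be found in the camera images.
- bottle: amber glass bottle, PURPLE cap, 110 mm tall, 0.11-0.23 kg. Body 46 mm dia. up to 68 mm from its underside, neck 24 mm dia., cap 30 mm dia. from 84 to 110 mm. Origin: centre of underside; z along its axis to the cap. Starts in any of the 3 places of the bin's back (upper) row, leaning 28 degrees, cap towards the bin's front (-x of the bin)
- bin: fixed blue open bin, floor tilted 28 degrees so all in it leans to its front (-x, roughly to the robot). Origin on the table under its middle; y left, z up. 3 things stand in each of 2 rows, at 74 mm pitch along y (within 4); rows 62 mm apart across the leaning axes. Walls reach at most 55 mm along the bottles, from the bin's floor. Caps up to 165 mm above the table
- dispenser: fixed two-lane dispenser 150 (x) by 134 (y) mm. Origin: centre of underside; x to its rear, -x front (roughly to the robot), y left. Lane floor at z = 8 mm. Clear front lip 6 mm thick, top at z = 26, inner face x = -60. Side walls to z = 40, rear wall z = 70. Empty lane: left, centre y = +33, 56 wide inside. Right lane: fixed white jar, red lid, top z = 68
- seat (a point): the point on the floor of the empty lane, 8 mm above the table, where the centre of the bottle's underside comes to rest when the bottle stands against the front lip (dispenser frame x = -37, y = +33, z = 8 mm)
- pusher (a joint): travel (m) of the empty lane's orange sprung plate: 0 = forward, grows as pressed to the rear, at most 0.045. Plate 46 mm wide, from z = 12 to 75 mm; front face at x = -30 mm of the dispenser at 0, so only 30 mm from the lip. Spring: 2.4 N at 0, 1.2 N more per 10 mm. About 0.016 with a bottle between lip and plate
- bottle_green: bystander: amber glass bottle of exactly the same shape as the purple-capped one but with a green cap; stands in the bin's back row. Origin at the centre of its underside, z along its axis to the cap
- bottle_white: bystander: amber glass bottle of exactly the same shape as the purple-capped one but with a white cap; stands in the bin's back row. Origin at the centre of its underside, z along its axis to the cap
- bottle_grey: bystander: amber glass bottle of exactly the same shape as the purple-capped one but with a grey cap; stands in the bin's front row. Origin at the centre of its underside, z along its axis to the cap
- carton: bystander: paper carton with a green band, 38 x 38 x 92 mm, stands in the bin's front row. Origin at the centre of its underside
- logger: bystander: white temperature logger, 30 x 46 x 85 mm with an orange stub on top (97 mm in all), stands in the bin's front row. Origin at the centre of its underside
- spray_bottle: bystander: blue bottle with white cap, 60 mm diameter, 160 mm tall, on the table. Origin at the centre of its underside
- dose_box: bystander: white box 100 x 60 x 40 mm on the table. Origin at the centre of its underside
- beaker: bystander: clear cup 70 mm diameter, 90 mm tall, on the table. Origin at the centre of its underside

How it is judged:
On the way:
1. the purple-capped bottle is lifted clear out of the bin (z of bottle in the frame of bin above 0.12 m and contact force between the fingers and bottle above 0.5 N), for 0.1 s.
At the end, for the whole second after the job is handed in: The purple-capped bottle is released and at rest on the empty lane's floor (within 4 mm), upright within 0.1 rad, within 10 mm of the seat at the lip, the pusher held back 10 to 24 mm; every other loose thing is within 30 mm of its start (horizontal distance between bottle and seat below 0.01 m and z of bottle in the frame of dispenser between 0.005 and 0.012 m and angle between bottle's own z axis and vertical below 0.1 rad and value of joint pusher between 0.01 and 0.024 m and linear speed of bottle below 0.02 m/s and velocity of joint pusher below 0.02 m/s and distance of each of bottle_green, bottle_white, bottle_grey, carton, logger, spray_bottle, dose_box, beaker from where it was at the start of the episode below 0.03 m); the robot touches nothing.
It fails at once if the bottle is banged or pressed on the dispenser with more than 40 N (contact force between bottle and dispenser above 40 N).
It fails at once if another thing in the bin or on the table is moved by more than 50 mm (distance of any of bottle_green, bottle_white, bottle_grey, carton, logger, spray_bottle, dose_box, beaker from where it was at the start of the episode above 0.05 m).
It also fails if it takes over 51 s, if anything falls off the work surface, if the arm or the gripper's body presses on something with over 40 N, if the wrist force passes 120 N, or if a joint passes its speed limit or range.

## Robot

A 7-joint arm with a two-finger parallel gripper is mounted at the origin on the work surface. World frame = base frame: x ahead of the robot, y to its left, z up, the work surface at z = 0. Lengths are in m, angles in rad, forces in N, time in s.
With the tool pointing down it reaches from about 0.425 to 0.925 m from the base axis. Payload 6.8 kg.
Tool frame: the origin (TCP) lies between the finger pads; the fingertips stand 22 mm ahead of it and the grasp point (between the pads) lies 3 mm ahead of it (bot.tip_reach is the distance from the TCP to the fingertips, in m); z points along the fingers, x is the direction in which the jaws open and shut, and the axes are right-handed (so a half turn about z gives the same grasp; the last joint's range is limited). The gripper opens to 85 mm and grips with 20 to 120 N. Pads are 22 mm wide; open, the fingers measure 114 mm over their backs; the gripper's body (76 mm by 85 mm) begins 54 mm behind the grasp point. The pads swing forward as they close: fully open they stand 13 mm farther back than shut.
Start: joints at [-1.403, 0.477, 0.022, 1.555, -0.011, 1.109, -0.083], TCP at [0.184, 0.65, 0.253] pointing down, gripper open.
Joint ranges: [-2.96, 2.96], [-0.34, 2.1], [-1.41, 1.46], [0.24, 2.44], [-1.37, 4.51], [0.17, 1.92], [-2.96, 2.96]. Speed limits (rad/s): [2.39, 2.39, 3.14, 3.14, 3.14, 3.14, 3.14].

## Interface

Orientations are given as a unit quaternion [w, x, y, z].
In Python, from station import bot gives the robot as it stands.
- The arm moves only by the tool step_arm, never from a script. Its argument "targets" is a list of rows, each a list of 5 numbers: the shift along the tool's x, y, z in mm, then the turn about the tool's z in degrees, then the closure, from 0 (fully open) to 1 (shut). In form: [[dx, dy, dz, spin, jaw], ...]. A call has 1 to 20 rows; each row is the pose to reach, as a shift and turn from the pose commanded when the call began, along the tool's axes at that moment; what a row does not reach only later rows make up. A row lasts 1/12 s, in which the tool goes at most 41.7 mm and 7.16 degrees, less where a joint would pass 70% of its speed; a pose out of reach is approached as far as the arm can. A call with a gripper value outside its range is refused whole. The fingers move at their own pace and stop on an object; "newtons" is the grip in N (left out, the last holds). Time passes only in rows, so rows that repeat a pose let the fingers close. It gives the time, the measured TCP pose, the force and the opening at its end, in the units of the state.
- bot.get_obs(): the state, without advancing time (a new reading comes with each control period).
- bot.read_camera(name): name is "scene" or "top" or "wrist"; returns a dict with "frame" (420x560x3 uint8, red, green, blue), "z_map" (420x560 float32, m along the optical axis (not along the pixel's ray), 0 where there is no reading), "fov_y" (degrees; the focal length in pixels is half the picture's height over the tangent of half this angle, whatever the lens; pixels are square), "cx", "cy" (the principal point, pixels), "R" (3x3) and "t" (3): a world point X has camera coordinates R X + t. Camera axes: x right, y down, z forward; pixel columns grow to the right and rows downward; lengths in m; the calibration is good to about 2 mm. A picture is of the moment at which its call begins.
- bot.hand_in(): hands the job in, once; it reports no verdict.
The state is a dict: "t": time; "q": joint angles; "joint_vel": joint speeds; "joint_torque": joint torques, N m; "eef_pos": TCP position; "tool_rot": TCP orientation; "contact_force": force on the tool from outside, world axes, zero at the start; "torque": the same for the moment, N m; "gripper_width": opening from 0.0 (shut) to 1.0 (fully open).
Only numpy, scipy, OpenCV 4.12 (cv2) and the standard library are available. Lean on these libraries where they do the work, as an engineer would, in place of code of your own. Each camera call takes 0.05 s, during which the arm holds its last target.

## Working session

There is one attempt and no reset: what is moved stays moved. The work goes in short steps, Python scripts to look and compute and a tool call to move; the robot and the scene stay as the last step left them, time stands still between calls to the robot, and variables do not carry over. Pictures are saved under pics/ and viewed, and the job is handed in when it is done.

Besides the shell and the picture viewer there is one more tool, called after "Request:" as a command line: name --pt "numbers of a row" for each row, then --argument value for the rest. step_arm: Moves the arm, as the interface text tells. Its arguments: {"type":"object","properties":{"targets":{"type":"array"},"newtons":{"type":"number"}},"required":["targets"]}

```bash
ls; mkdir -p pics
python3 - <<'E'
from station import bot
import cv2,numpy as np
print(bot.get_obs(), bot.tip_reach)
for n in ["scene","top","wrist"]:
    c=bot.read_camera(n); cv2.imwrite(f"pics/{n}0.png",c["frame"][:,:,::-1]); np.savez(f"/tmp/{n}0.npz",**c)
    print(n,c["fov_y"],c["cx"],c["cy"],c["R"],c["t"])
E
```

```text
pics
{'t': 0.0, 'q': array([-1.40307529,  0.47780096,  0.02235145,  1.556444  , -0.01148982,
        1.10930667, -0.08308568]), 'joint_vel': array([ 0.00065642,  0.00096228, -0.0015996 , -0.00116544,  0.00010478,
        0.00069005,  0.00151168]), 'joint_torque': array([-6.23711712e-04, -5.96461451e+01,  1.60791703e+00, -2.81207693e+01,
        1.25252220e-02,  9.39740217e-03, -1.02915888e-05]), 'eef_pos': array([0.18369853, 0.64895074, 0.25232849]), 'tool_rot': array([ 6.10296280e-04,  7.97592306e-01,  6.03196217e-01, -6.82131614e-04]), 'contact_force': array([-0.36771744,  0.22087705, -0.7910983 ]), 'torque': array([-0.03993754,  0.02520246, -0.01599838]), 'gripper_width': 1.0017123489735014} 0.022
scene 47.82634015829987 272.1193612462108 209.0357286159833 [[ 0.52148926  0.85319774 -0.0101274 ]
 [ 0.62144959 -0.38792033 -0.68067483]
 [-0.58467885  0.34867095 -0.73251568]] [-0.31482506 -0.33533007  1.63503658]
top 54.979480055452115 278.3655076401028 207.75895589918144 [[-0.01159877 -0.99977671 -0.01766323]
 [-0.98772757  0.01420692 -0.15553908]
 [ 0.15575529  0.0156424  -0.98767181]] [0.0141343 0.6437565 1.1322397]
wrist 59.2139207531671 277.928136588225 207.0057223935847 [[ 0.27187176  0.96233253 -0.00135875]
 [ 0.91873504 -0.2591342   0.29795199]
 [ 0.2863768  -0.08225306 -0.95457989]] [-0.67366505 -0.03847309  0.37993331]
```

View pics/scene0.png

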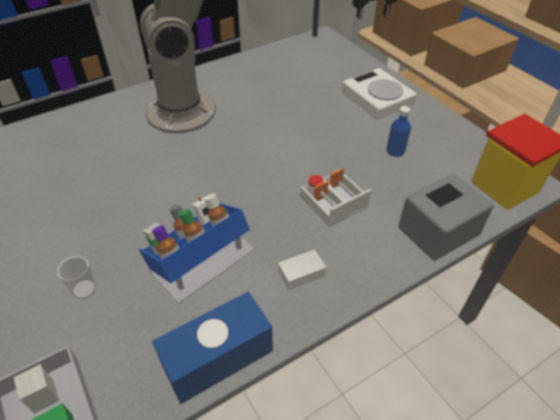

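View pics/top0.png

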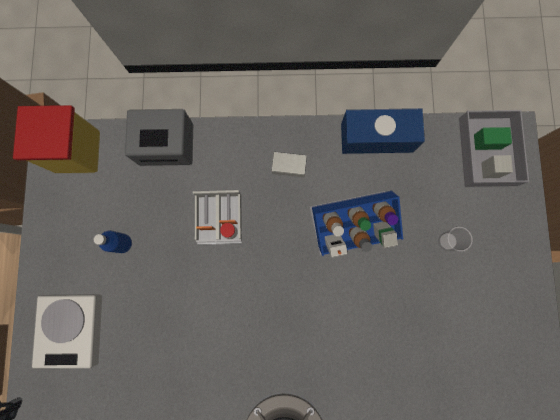

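View pics/wrist0.png

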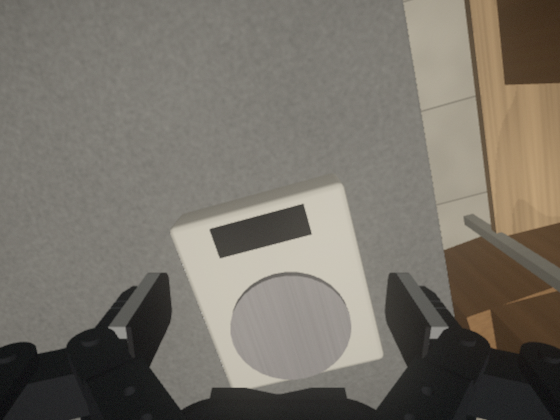

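The scene view shows the bin near (195,240), with the purple cap at (160,233), and the dispenser near (335,195). In the top view the bin is at (357,225), the purple cap at (391,219) in the right end of the back row. The dispenser is at (218,217), with its empty lane on the left and the red lid at (228,230).

```bash
cat > h.py <<'E'
import numpy as np,cv2
def load(n): return dict(np.load(n))
def pts(c,mask=None):
    h,w=c["z_map"].shape; f=h/2/np.tan(np.radians(float(c["fov_y"]))/2)
    v,u=np.nonzero(mask if mask is not None else np.ones((h,w),bool))
    z=c["z_map"][v,u]; k=z>0; u,v,z=u[k],v[k],z[k]
    P=np.stack([(u-c["cx"])/f*z,(v-c["cy"])/f*z,z],1)
    return (P-c["t"])@c["R"],u,v
def proj(c,X):
    h=c["z_map"].shape[0]; f=h/2/np.tan(np.radians(float(c["fov_y"]))/2)
    p=np.atleast_2d(X)@c["R"].T+c["t"]
    return np.stack([p[:,0]/p[:,2]*f+c["cx"],p[:,1]/p[:,2]*f+c["cy"]],1)
def hsv(c): return cv2.cvtColor(c["frame"],cv2.COLOR_RGB2HSV)
def blobs(m,amin=8):
    n,l,s,ce=cv2.connectedComponentsWithStats(m.astype(np.uint8))
    return [(l==i,s[i],ce[i]) for i in range(1,n) if s[i][4]>=amin]
E
python3 - <<'E'
from h import *
for n in ["top","scene"]:
    c=load(f"/tmp/{n}0.npz"); H=hsv(c).astype(int); S=H[...,1]; V=H[...,2]; h=H[...,0]
    M={"purple":(h>128)&(h<155)&(S>120)&(V>50),"orange":(h>4)&(h<14)&(S>150)&(V>120),"red":((h<4)|(h>176))&(S>170)&(V>120),
       "green":(h>45)&(h<80)&(S>100),"blue":(h>105)&(h<122)&(S>130)&(V>50)}
    for k,m in M.items():
        for b,s,ce in blobs(m,12):
            P,_,_=pts(c,b)
            if len(P)==0 or P[:,2].min()<-0.1 : continue
            print(n,k,s[4],ce.round(1),"med",np.median(P,0).round(4),"min",P.min(0).round(3),"max",P.max(0).round(3))
    print(n,"tcp px",proj(c,[0.184,.65,.253]))
im=load("/tmp/top0.npz")["frame"][170:270,180:420,::-1]
cv2.imwrite("pics/topz.png",cv2.resize(im,None,fx=3.3,fy=3.3,interpolation=cv2.INTER_CUBIC))
im=load("/tmp/scene0.npz")["frame"][150:300,130:380,::-1]
cv2.imwrite("pics/scenez.png",cv2.resize(im,None,fx=3.2,fy=3.2,interpolation=cv2.INTER_CUBIC))
E
```

```text
top purple 127 [391. 218.] med [ 0.5958 -0.2938  0.1528] min [ 0.58  -0.317  0.029] max [ 0.614 -0.281  0.162]
top orange 16 [227.1 220.9] med [0.6045 0.1519 0.071 ] min [0.604 0.133 0.067] max [0.607 0.173 0.074]
top orange 19 [203.1 227.2] med [0.5874 0.2242 0.0739] min [0.586 0.199 0.057] max [0.588 0.239 0.078]
top red 2796 [ 41.8 131.7] med [0.838  0.6377 0.1896] min [0.766 0.563 0.183] max [0.914 0.713 0.196]
top red 115 [226.8 229.4] med [0.5811 0.1537 0.0682] min [0.561 0.136 0.064] max [0.599 0.171 0.073]
top green 699 [492.5 138. ] med [ 0.8429 -0.6322  0.063 ] min [ 0.824 -0.682  0.005] max [ 0.874 -0.599  0.072]
top green 117 [363.9 223.7] med [ 0.5814 -0.2216  0.1528] min [ 0.566 -0.238  0.111] max [ 0.598 -0.209  0.164]
top green 45 [383.7 231.6] med [ 0.5693 -0.2851  0.0889] min [ 0.541 -0.311  0.069] max [ 0.576 -0.276  0.102]
top blue 2288 [382.6 127.3] med [ 0.8623 -0.2885  0.1102] min [ 0.818 -0.41   0.012] max [ 0.917 -0.191  0.118]
top blue 18 [412.4 148. ] med [ 0.82  -0.399  0.048] min [ 0.819 -0.406  0.015] max [ 0.822 -0.388  0.072]
top blue 15 [384.4 148.9] 
[... 1563 characters left out ...]
n 28 [153.6 242.4] med [ 0.5725 -0.3102  0.0891] min [ 0.558 -0.315  0.08 ] max [ 0.578 -0.303  0.095]
scene green 335 [ 55.7 414.2] med [ 0.8372 -0.614   0.063 ] min [ 0.825 -0.654  0.021] max [ 0.859 -0.599  0.068]
scene blue 262 [6.7 8.8] med [-0.687  -0.3702  0.1879] min [-0.704 -0.407  0.159] max [-0.675 -0.343  0.225]
scene blue 313 [400.  133.5] med [0.5679 0.4678 0.1014] min [0.537 0.453 0.01 ] max [0.583 0.495 0.132]
scene blue 2613 [197.6 246.1] med [ 0.6473 -0.2327  0.0948] min [ 0.533 -0.343  0.032] max [ 0.686 -0.093  0.126]
scene blue 3916 [209.7 337.5] med [ 0.8762 -0.3235  0.1091] min [ 0.822 -0.409  0.104] max [ 0.92  -0.194  0.115]
scene tcp px [[372.69331484  14.21192841]]
```

View pics/topz.png

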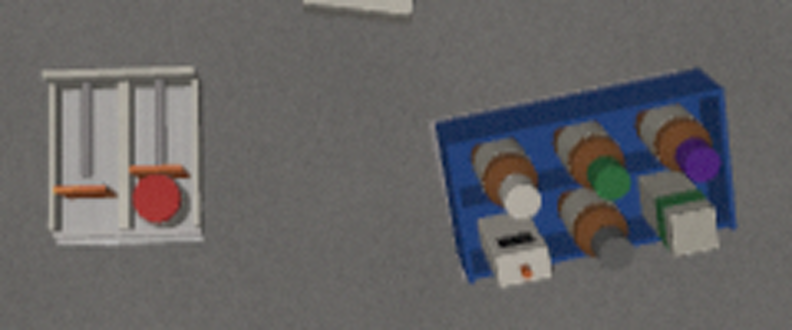

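View pics/scenez.png

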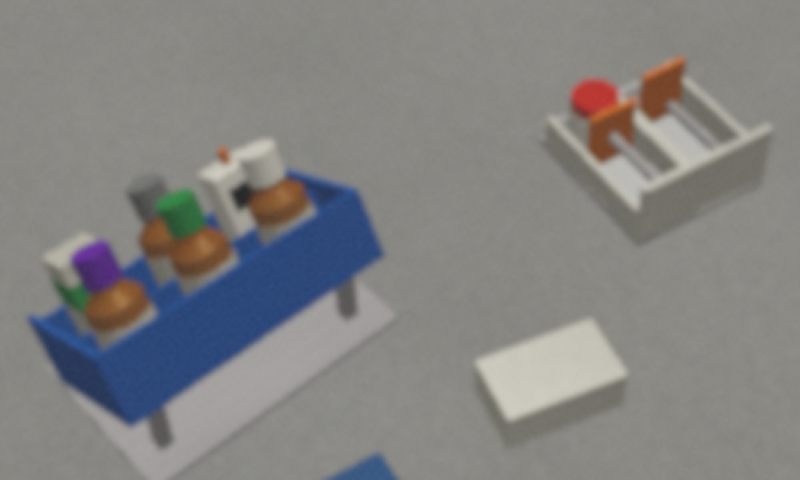

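Run:
```python
from h import *
from scipy.spatial.transform import Rotation as Ro
w=load("/tmp/wrist0.npz"); C=-w["R"].T@w["t"]; q=[6.1e-4,.797592,.603196,-6.8e-4]
T=Ro.from_quat([q[1],q[2],q[3],q[0]]).as_matrix(); p=np.array([.18370,.64895,.25233])
print("cam in tool",T.T@(C-p),"fwd in tool",T.T@w["R"][2]); print(T.round(3))
c=load("/tmp/top0.npz"); s=load("/tmp/scene0.npz")
# plate top-edge line & dispenser walls
for c in (c,s):
    H=hsv(c).astype(int)
    P,u,v=pts(c); X=P
    k=(X[:,0]>.48)&(X[:,0]<.75)&(X[:,1]>.08)&(X[:,1]<.32)&(X[:,2]>.02)&(X[:,2]<.09)
    for lo,hi in ((.018,.03),(.035,.045),(.062,.08)):
        kk=k&(X[:,2]>lo)&(X[:,2]<hi); Q=X[kk][:,:2].astype(np.float32)
        r=cv2.minAreaRect(Q*1000); print(lo,len(Q),r)
    k=k&(X[:,2]>.055)&(X[:,0]>.64); Q=X[k][:,:2]
    l=cv2.fitLine((Q*1000).astype(np.float32),cv2.DIST_HUBER,0,.01,.01).ravel(); print("rear wall",len(Q),l,Q.min(0),Q.max(0),"yaw",np.degrees(np.arctan2(-l[0],l[1])))
```

```text
cam in tool [-0.0005313  -0.07680703 -0.12090545] fwd in tool [5.75943732e-04 2.97807043e-01 9.54625913e-01]
[[ 0.272  0.962 -0.   ]
 [ 0.962 -0.272 -0.002]
 [-0.002  0.    -1.   ]]
0.018 173 ((622.4342651367188, 186.3131561279297), (142.7345428466797, 131.42977905273438), 0.36505991220474243)
0.035 467 ((623.437255859375, 186.81845092773438), (133.5035400390625, 134.3446502685547), 0.734221339225769)
0.062 353 ((630.552978515625, 190.28871154785156), (130.872314453125, 135.2034912109375), 87.56652069091797)
rear wall 143 [ 1.8231530e-02 -9.9983376e-01  6.9064282e+02  1.8828676e+02] [0.6871663  0.12208098] [0.69625301 0.25334871] yaw -178.95534
0.018 354 ((624.8260498046875, 187.51190185546875), (146.35008239746094, 136.0321044921875), 1.0946286916732788)
0.035 535 ((627.4458618164062, 189.71817016601562), (139.6649932861328, 138.8814239501953), 0.3943684697151184)
0.062 392 ((635.86279296875, 196.18724060058594), (134.4105224609375, 138.4823760986328), 83.36457824707031)
rear wall 223 [ 1.4930126e-02 -9.9988854e-01  6.9449451e+02  1.8900861e+02] [0.68772596 0.121769  ] [0.69983152 0.25726299] yaw -179.14453
```

Request:
step_arm --pt "-302 504 -30 163 0" --pt "-302 504 -30 163 0" --pt "-302 504 -30 163 0" --pt "-302 504 -30 163 0" --pt "-302 504 -30 163 0" --pt "-302 504 -30 163 0" --pt "-302 504 -30 163 0" --pt "-302 504 -30 163 0" --pt "-302 504 -30 163 0" --pt "-302 504 -30 163 0" --pt "-302 504 -30 163 0" --pt "-302 504 -30 163 0" --pt "-302 504 -30 163 0" --pt "-302 504 -30 163 0" --pt "-302 504 -30 163 0" --pt "-302 504 -30 163 0" --pt "-302 504 -30 163 0" --pt "-302 504 -30 163 0" --pt "-302 504 -30 163 0" --pt "-302 504 -30 163 0"

```text
t: 1.82
eef_pos: [0.5863, 0.2216, 0.283]
tool_rot: [0.0, 0.822, -0.569, -0.0]
contact_force: [0.1, 0.4, 0.2]
gripper_width: 1.0
```

Request:
step_arm --pt "0 0 0 20 0" --pt "0 0 0 20 0" --pt "0 0 0 20 0" --pt "0 0 0 20 0" --pt "0 0 0 20 0"

```text
t: 2.23
eef_pos: [0.5863, 0.2218, 0.283]
tool_rot: [0.0, 0.714, -0.7, 0.0]
contact_force: [0.5, 0.4, -0.0]
gripper_width: 1.003
```

Run:
```python
from h import *
from station import bot
from scipy.spatial.transform import Rotation as Ro
o=bot.get_obs(); q=o["tool_rot"]; T=Ro.from_quat([q[1],q[2],q[3],q[0]]).as_matrix()
print(o["t"],o["eef_pos"],"toolx ang",np.degrees(np.arctan2(T[1,0],T[0,0])),T[:,2],o["q"].round(2))
c=bot.read_camera("wrist"); np.savez("/tmp/w1.npz",**c); cv2.imwrite("pics/w1.png",c["frame"][:,:,::-1])
```

```text
2.2333 [0.58627615 0.22180192 0.28295436] toolx ang -88.85488786725286 [-4.79111474e-04 -5.57139089e-04 -9.99999730e-01] [-1.04  0.47  0.81  1.68 -0.37  1.15 -1.68]
```

View pics/w1.png

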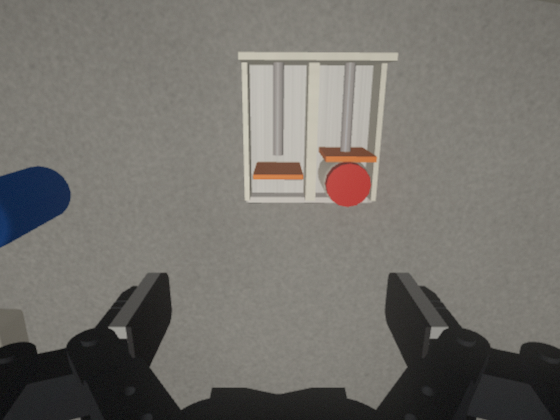

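The wrist view shows the dispenser (rear wall at the top, row 57, lip at row 199), with the empty lane's plate at (278,171) and the red lid at (348,184).

Run:
```python
from h import *
c=load("/tmp/w1.npz"); H=hsv(c).astype(int); P,u,v=pts(c)
print("table z",np.median(P[(v<40)&(u<500)][:,2]))
k=(P[:,0]>.5)&(P[:,0]<.75)&(P[:,1]>.08)&(P[:,1]<.29)
for lo,hi in ((.02,.032),(.034,.046),(.062,.08)):
    Q=P[k&(P[:,2]>lo)&(P[:,2]<hi)]; print(lo,len(Q),cv2.minAreaRect((Q[:,:2]*1000).astype(np.float32)),np.median(Q[:,2]))
def line(kk,ax):
    Q=P[kk]; l=cv2.fitLine((Q[:,:2]*1000).astype(np.float32),cv2.DIST_HUBER,0,.01,.01).ravel()
    d=l[:2]*(1 if l[1-ax]>0 else -1); print(len(Q),"mid",l[2:],"range",Q[:,:3].min(0).round(4),Q.max(0).round(4), "yaw",np.degrees(np.arctan2(-d[0],d[1]) if ax==0 else np.arctan2(d[1],d[0])))
print("rear top"); line(k&(P[:,2]>.065)&(P[:,2]<.073)&(P[:,0]>.67),0)
print("lip"); line(k&(P[:,2]>.021)&(P[:,2]<.03)&(P[:,0]<.575),0)
z4=k&(P[:,2]>.037)&(P[:,2]<.043)&(P[:,0]<.68)
print("Lwall");line(z4&(P[:,1]>.235),1)
print("Rwall");line(z4&(P[:,1]<.14),1)
print("mid");line(z4&(P[:,1]>.17)&(P[:,1]<.21),1)
m=np.zeros(c["z_map"].shape,bool)
h,S,V=H[...,0],H[...,1],H[...,2]
for b,s,ce in blobs((h>4)&(h<16)&(S>130)&(V>100),30):
    Q,_,_=pts(c,b); t=Q[Q[:,2]>.07]; print("orange",s,"top",len(t),t.min(0).round(4),t.max(0).round(4), "all",Q.min(0).round(4),Q.max(0).round(4))
for b,s,ce in blobs(((h<4)|(h>176))&(S>150)&(V>100),100):
    Q,_,_=pts(c,b); t=Q[Q[:,2]>.06]; print("lid",cv2.minEnclosingCircle((t[:,:2]*1000).astype(np.float32)),np.median(t[:,2]))
```

```text
table z 0.00042873095765923256
0.02 1362 ((618.6725463867188, 189.22506713867188), (138.26168823242188, 132.9315643310547), 0.9255390763282776) 0.026076905248744092
0.034 5284 ((621.7523193359375, 189.49923706054688), (132.22274780273438, 134.40211486816406), 0.8138877749443054) 0.040815903348068255
0.062 3687 ((625.9464721679688, 189.37074279785156), (135.045166015625, 133.69610595703125), 1.0599766969680786) 0.06939314436876318
rear top
1281 mid [690.3023  190.45752] range [0.6865 0.1238 0.0651] [0.6947 0.2574 0.0725] yaw 1.110798
lip
566 mid [552.8143  205.48662] range [0.5487 0.1217 0.021 ] [0.5744 0.2546 0.0299] yaw 0.23042077
Lwall
709 mid [620.2525  253.94664] range [0.5548 0.2353 0.037 ] [0.6793 0.2575 0.0423] yaw 0.83617234
Rwall
745 mid [621.9353  125.48381] range [0.5566 0.1215 0.0371] [0.6794 0.1398 0.0423] yaw 0.93568355
mid
1403 mid [621.059   189.59903] range [0.5562 0.1705 0.0371] [0.6798 0.2095 0.0427] yaw 0.9968234
orange [320 148  56  15 465] top 269 [0.602  0.1338 0.0701] [0.6074 0.1794 0.0746] all [0.602  0.1334 0.0169] [0.6077 0.1795 0.0746]
orange [254 174  49   5 244] top 242 [0.5862 0.1995 0.0717] [0.5906 0.2432 0.0774] all [0.5862 0.1995 0.0717] [0.5906 0.2432 0.0774]
lid ((579.4637451171875, 155.79087829589844), 20.620216369628906) 0.068274321354476
```

Request:
step_arm --pt "472 -4 0 -10 0" --pt "472 -4 0 -10 0" --pt "472 -4 0 -10 0" --pt "472 -4 0 -10 0" --pt "472 -4 0 -10 0" --pt "472 -4 0 -10 0" --pt "472 -4 0 -10 0" --pt "472 -4 0 -10 0" --pt "472 -4 0 -10 0" --pt "472 -4 0 -10 0" --pt "472 -4 0 -10 0" --pt "472 -4 0 -10 0" --pt "472 -4 0 -10 0" --pt "472 -4 0 -10 0"

```text
t: 3.45
eef_pos: [0.5979, -0.2513, 0.2832]
tool_rot: [-0.0, 0.771, -0.637, -0.0]
contact_force: [0.1, 0.3, -0.5]
gripper_width: 0.995
```

```bash
cat > snap.py <<'E'
import sys
from h import *
from station import bot
from scipy.spatial.transform import Rotation as Ro
def state():
    o=bot.get_obs(); q=o["tool_rot"]; T=Ro.from_quat([q[1],q[2],q[3],q[0]]).as_matrix()
    print(round(o["t"],2),"tcp",o["eef_pos"].round(4),"toolx ang",np.degrees(np.arctan2(T[1,0],T[0,0])).round(2),"F",o["contact_force"].round(1),"w",round(o["gripper_width"],3),"q",o["q"].round(2))
    return o,T
def snap(cam,name):
    c=bot.read_camera(cam); np.savez(f"/tmp/{name}.npz",**c); cv2.imwrite(f"pics/{name}.png",c["frame"][:,:,::-1]); return c
if __name__=="__main__":
    state()
    for a in sys.argv[1:]:
        cam,name=a.split(":"); snap(cam,name)
E
python3 snap.py wrist:w2
```

```text
3.45 tcp [ 0.5979 -0.2513  0.2832] toolx ang -79.08 F [ 0.1  0.3 -0.5] w 0.995 q [-0.25  0.51  0.8   1.63 -0.39  1.17 -0.74]
```

View pics/w2.png

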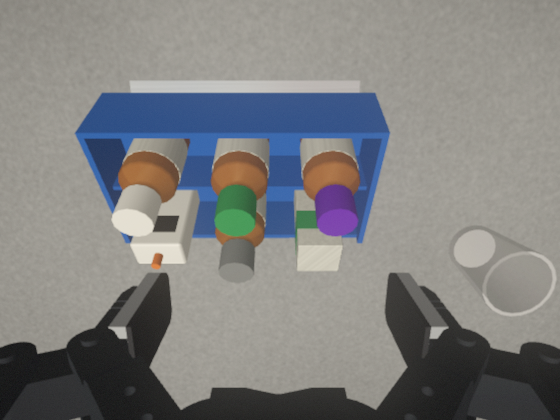

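The wrist view shows the purple cap at (337,210), its bottle leaning toward the bottom of the picture, and the carton in front of it at (318,240).

Run:
```python
from h import *
from scipy.optimize import least_squares
c=load("/tmp/w2.npz"); H=hsv(c).astype(int); h,S,V=H[...,0],H[...,1],H[...,2]
P,u,v=pts(c)
# bin rear wall top edge
m=(h>100)&(h<125)&(S>120); b=max(blobs(m),key=lambda x:x[1][4])[0]
Q,uu,vv=pts(c,b); print("bin ext",Q.min(0).round(3),Q.max(0).round(3))
# rear-top edge: highest points
t=Q[(Q[:,2]>Q[:,2].max()-.012)]; l=cv2.fitLine((t[:,:2]*1000).astype(np.float32),cv2.DIST_HUBER,0,.01,.01).ravel(); d=l[:2]*np.sign(l[1]); yaw=np.arctan2(-d[0],d[1])
print("rear edge",len(t),l[2:],"yaw",np.degrees(yaw),"z",Q[:,2].max())
M={"purple":(h>128)&(h<155)&(S>100),"green":(h>45)&(h<80)&(S>90),"white":(S<40)&(V>110)}
cs={}
for k,mm in M.items():
    for b,s,ce in blobs(mm,300):
        Q,_,_=pts(c,b); Q=Q[Q[:,2]>.12]
        if len(Q)<250: continue
        bx=np.array([np.cos(yaw),np.sin(yaw),0]); 
        th=np.radians(28); ax=-np.sin(th)*bx+np.cos(th)*np.array([0,0,1]); e1=np.array([-np.sin(yaw),np.cos(yaw),0]); e2=np.cross(ax,e1)
        a=Q@ax; top=np.percentile(a,98); side=Q[a<top-.004]
        f=lambda p: np.hypot(side@e1-p[0],side@e2-p[1])-.015
        r=least_squares(f,[np.median(side@e1),np.median(side@e2)-.0],loss="soft_l1",f_scale=.001)
        cen=lambda L:(r.x[0]*e1+r.x[1]*e2+(top-.110+L)*ax)
        print(k,len(Q),ce,"rms",np.sqrt(np.mean(r.fun**2)),"axlen",(a.max()-a.min()).round(4),"capc",cen(.097).round(4),"captop",cen(.11).round(4),"base",cen(0).round(4)); cs[k]=cen(.097)
k=list(cs)
if "white" in cs:
    d=cs["white"]-cs["purple"]; print("pitch",np.linalg.norm(d),"yaw",np.degrees(np.arctan2(-d[0],d[1])))
# beaker, table
```

```text
bin ext [ 0.519 -0.345  0.015] [ 0.686 -0.088  0.137]
rear edge 27 [ 640.3189 -228.6006] yaw 10.939282 z 0.1365602927617263
purple 1780 [335.48910006 210.41307993] rms 0.0004367654415116411 axlen 0.0328 capc [ 0.5963 -0.2949  0.1423] captop [ 0.5903 -0.2961  0.1538] base [ 0.641  -0.2863  0.0567]
green 1746 [235.54602273 210.42386364] rms 0.00045505496836126816 axlen 0.0338 capc [ 0.5822 -0.2223  0.1423] captop [ 0.5762 -0.2234  0.1538] base [ 0.6269 -0.2136  0.0567]
white 2742 [288.34309813 182.4134816 ] rms 0.03646075361130365 axlen 0.2099 capc [ 0.5173 -0.1727  0.2334] captop [ 0.5113 -0.1739  0.2448] base [ 0.562  -0.1641  0.1477]
pitch 0.17163568843669755 yaw 32.860472563506185
```

Request:
step_arm --pt "42 10 0 0 0.35" --pt "42 10 25 0 0.35" --pt "42 10 50 0 0.35" --pt "42 10 75 0 0.35" --pt "42 10 100 0 0.35" --pt "42 10 115 0 0.35" --pt "42 10 125 0 0.35" --pt "42 10 133 0 0.35" --pt "42 10 138 0 0.35" --pt "42 10 138 0 0.35" --pt "42 10 138 0 0.35" --newtons 30

```text
t: 4.42
eef_pos: [0.597, -0.2935, 0.1461]
tool_rot: [-0.0, 0.771, -0.636, 0.001]
contact_force: [-0.2, -0.7, -0.1]
gripper_width: 0.65
```

```bash
python3 snap.py wrist:w3 scene:s3
```

```text
4.42 tcp [ 0.597  -0.2935  0.1461] toolx ang -79.03 F [-0.2 -0.7 -0.1] w 0.65 q [-0.11  0.67  0.7   1.71 -0.52  0.95 -0.59]
```

View pics/w3.png

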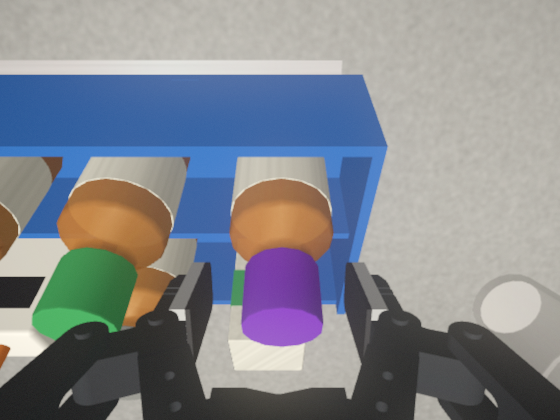

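The purple cap (282,295) sits centred between the pads (inner edges at columns 212 and 345).

Request:
step_arm --pt "0 0 0 0 0.8" --pt "0 0 0 0 0.8" --pt "0 0 0 0 0.8" --pt "0 0 0 0 0.8" --pt "0 0 0 0 1" --pt "0 0 0 0 1" --newtons 30

```text
t: 5.02
eef_pos: [0.5968, -0.2937, 0.1459]
tool_rot: [-0.0, 0.771, -0.636, 0.0]
contact_force: [-0.8, -0.8, 5.3]
gripper_width: 0.342
```

Request:
step_arm --pt "0 5 -9 0 1" --pt "0 10 -19 0 1" --pt "0 16 -30 0 1" --pt "0 22 -42 0 1" --pt "0 29 -55 0 1" --pt "0 36 -68 0 1" --pt "0 38 -85 0 1" --pt "0 38 -105 0 1" --pt "0 38 -120 0 1" --pt "0 38 -130 0 1" --pt "0 38 -130 0 1" --newtons 30

```text
t: 5.93
eef_pos: [0.5595, -0.3017, 0.2783]
tool_rot: [-0.001, 0.771, -0.637, 0.002]
contact_force: [-0.8, -0.4, -1.5]
gripper_width: 0.337
```

```bash
python3 snap.py wrist:w4 scene:s4
```

```text
5.93 tcp [ 0.5595 -0.3017  0.2783] toolx ang -79.08 F [-0.8 -0.4 -1.5] w 0.337 q [-0.18  0.49  0.81  1.67 -0.38  1.15 -0.64]
```

View pics/w4.png

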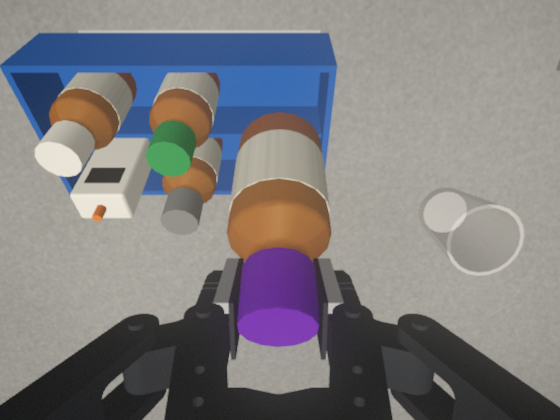

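View pics/s4.png

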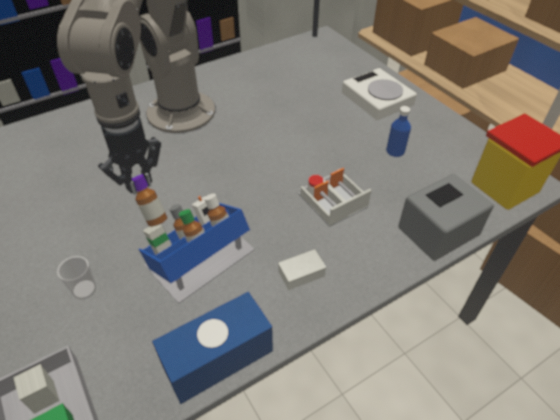

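Request:
step_arm --pt "-15 -1 -20 0 1" --pt "-45 -3 -20 2 1" --pt "-80 -6 -20 4 1" --pt "-115 -9 -20 6 1" --pt "-150 -12 -20 8 1" --pt "-185 -14 -20 10 1" --pt "-220 -17 -20 10 1" --pt "-255 -20 -20 10 1" --pt "-290 -22 -20 10 1" --pt "-325 -25 -20 10 1" --pt "-360 -28 -20 10 1" --pt "-395 -30 -20 10 1" --pt "-430 -33 -20 10 1" --pt "-465 -36 -20 10 1" --pt "-495 -38 -20 10 1" --pt "-515 -40 -20 10 1" --pt "-524 -41 -20 10 1" --pt "-524 -41 -20 10 1" --pt "-524 -41 -20 10 1" --newtons 30

```text
t: 7.62
eef_pos: [0.4997, 0.2204, 0.2946]
tool_rot: [0.001, 0.713, -0.701, 0.0]
contact_force: [-0.1, -1.2, -0.4]
gripper_width: 0.342
```

```bash
python3 snap.py wrist:w5 scene:s5
python3 - <<'E'
from h import *
import cv2
c=load("/tmp/s5.npz"); im=c["frame"][60:260,200:460,::-1]; cv2.imwrite("pics/s5z.png",cv2.resize(im,None,fx=3,fy=3,interpolation=cv2.INTER_CUBIC))
E
```

```text
7.62 tcp [0.4997 0.2204 0.2946] toolx ang -89.08 F [-0.1 -1.2 -0.4] w 0.342 q [-1.19  0.28  0.81  1.86 -0.23  1.1  -1.85]
```

View pics/w5.png

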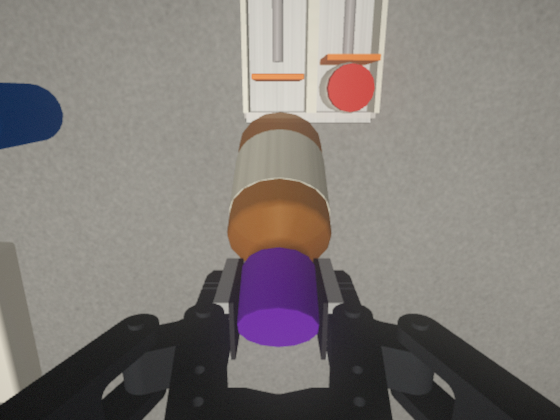

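View pics/s5z.png

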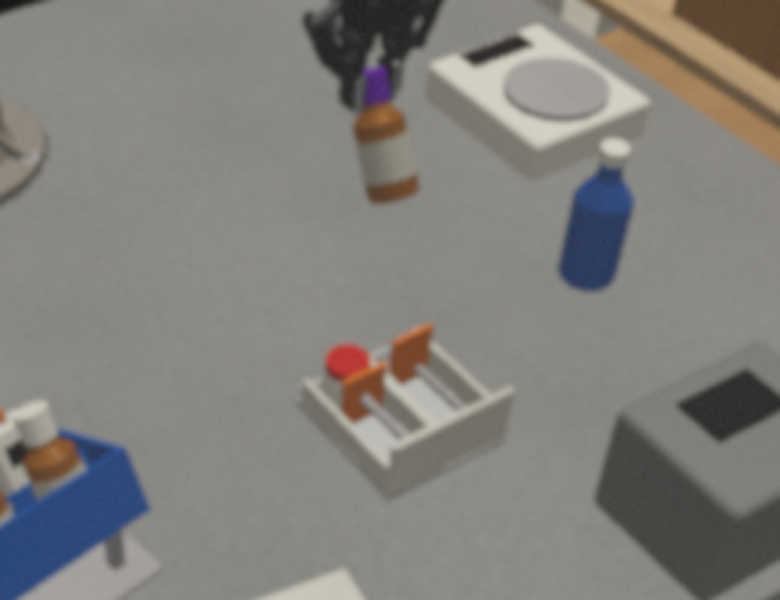

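The wrist view shows the bottle held centred (cap at (279,297), base top edge at (280,115)), lined up with the plate at (278,76).

```bash
cat > tilt.py <<'E'
import sys
from h import *
def tilt(c,tcp,ang):
    P,u,v=pts(c); a=np.radians(ang); tx=np.array([np.cos(a),np.sin(a)]); ty=np.array([np.sin(a),-np.cos(a)])
    D=P[:,:2]-tcp[:2]; X=D@tx; Y=D@ty; Z=P[:,2]-tcp[2]
    H=hsv(c).astype(int); S=H[v,u]
    k=(abs(X)<.004)&(Z<-.02)&(Z>-.13)&(Y<.02)&(Y>-.12)&(abs(u-279)<15)
    # label: low saturation, on the bottle
    kk=k&(S[:,1]<75)&(S[:,2]>60)
    l=cv2.fitLine((np.stack([Y[kk],Z[kk]],1)*1000).astype(np.float32),cv2.DIST_HUBER,0,.01,.01).ravel()
    d=l[:2]*np.sign(l[1]); print("label pts",kk.sum(),"mean Y,Z",l[2:],"tilt deg (cap to +tooly)",np.degrees(np.arctan2(d[0],d[1])), "Zrange",Z[kk].min().round(3),Z[kk].max().round(3))
    return l
if __name__=="__main__":
    from snap import state
    o,T=state()
    c=load(sys.argv[1]); tilt(c,o["eef_pos"],np.degrees(np.arctan2(T[1,0],T[0,0])))
E
python3 tilt.py /tmp/w5.npz
```

```text
7.72 tcp [0.5002 0.2192 0.2951] toolx ang -89.22 F [-0.1 -0.4 -0.2] w 0.337 q [-1.19  0.28  0.81  1.86 -0.23  1.1  -1.85]
label pts 891 mean Y,Z [-47.704037 -46.23927 ] tilt deg (cap to +tooly) 27.990524 Zrange -0.079 -0.03
```

Request:
step_arm --pt "-1 0 25 0 1" --pt "-1 0 55 0 1" --pt "-1 0 85 0 1" --pt "-1 0 110 0 1" --pt "-1 0 130 0 1" --pt "-1 0 145 0 1" --pt "-1 0 153 0 1" --pt "-1 0 158 0 1" --pt "-1 0 158 0 1" --pt "-1 0 158 0 1" --newtons 25

```text
t: 8.55
eef_pos: [0.5006, 0.2222, 0.138]
tool_rot: [-0.001, 0.713, -0.702, 0.0]
contact_force: [0.5, 0.1, -1.4]
gripper_width: 0.342
```

```bash
python3 snap.py wrist:w6 scene:s6; python3 tilt.py /tmp/w6.npz
python3 - <<'E'
from h import *
import cv2
c=load("/tmp/s6.npz"); im=c["frame"][100:240,260:430,::-1]; cv2.imwrite("pics/s6z.png",cv2.resize(im,None,fx=4,fy=4,interpolation=cv2.INTER_CUBIC))
E
```

```text
8.55 tcp [0.5006 0.2222 0.138 ] toolx ang -89.1 F [ 0.5  0.1 -1.4] w 0.342 q [-1.06  0.49  0.68  2.   -0.43  0.79 -1.68]
8.65 tcp [0.5007 0.2228 0.1384] toolx ang -89.06 F [-0.6  0.5 -2.2] w 0.338 q [-1.06  0.49  0.68  2.   -0.43  0.79 -1.68]
label pts 1739 mean Y,Z [-63.16874  -58.462063] tilt deg (cap to +tooly) 47.279633 Zrange -0.13 -0.03
```

View pics/w6.png

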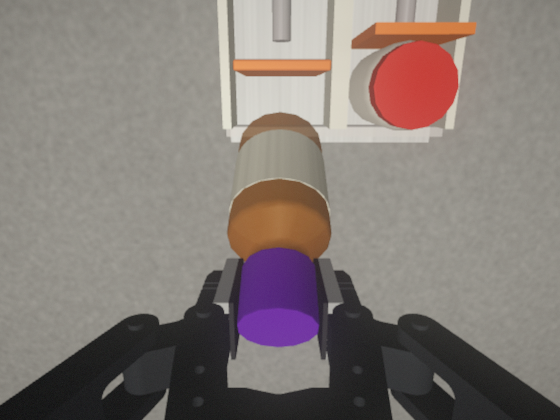

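View pics/s6z.png

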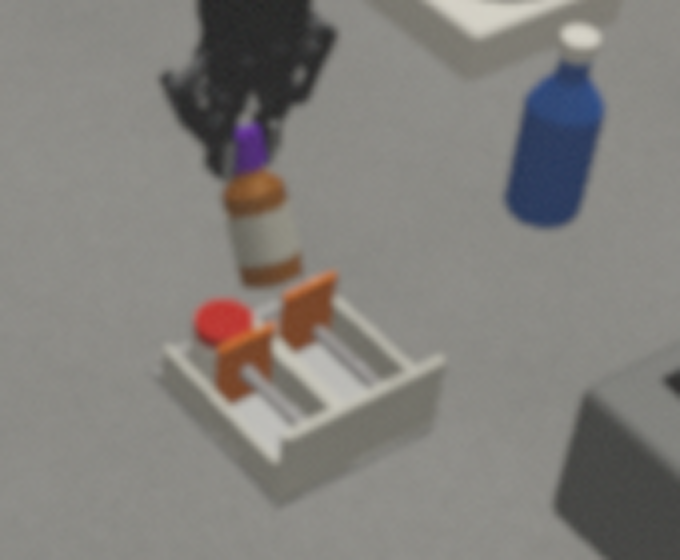

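Request:
step_arm --pt "1 -10 0 0 1" --pt "1.5 -18 0 0 1" --pt "1.5 -23 0 0 1" --pt "1.5 -28 0 0 1" --pt "1.5 -33 0 0 1" --pt "1.5 -38 0 0 1" --pt "1.5 -43 0 0 1" --pt "1.5 -48 0 0 1" --pt "1.5 -53 0 0 1" --pt "1.5 -58 0 0 1" --pt "1.5 -58 0 0 1" --newtons 20

```text
t: 9.57
eef_pos: [0.5591, 0.2221, 0.1374]
tool_rot: [-0.0, 0.713, -0.701, 0.0]
contact_force: [-2.8, 0.7, 0.7]
gripper_width: 0.342
```

```bash
python3 snap.py wrist:w7 scene:s7;  python3 - <<'E'
from h import *
import cv2
c=load("/tmp/s7.npz"); im=c["frame"][100:240,260:430,::-1]; a=cv2.resize(im,None,fx=3,fy=3,interpolation=cv2.INTER_CUBIC)
b=load("/tmp/w7.npz")["frame"][:,150:420,::-1]; cv2.imwrite("pics/c7.png",np.hstack([a,b]))
E
```

```text
9.57 tcp [0.5591 0.2221 0.1374] toolx ang -89.06 F [-2.8  0.7  0.7] w 0.342 q [-0.96  0.57  0.66  1.87 -0.46  0.85 -1.63]
```

View pics/c7.png

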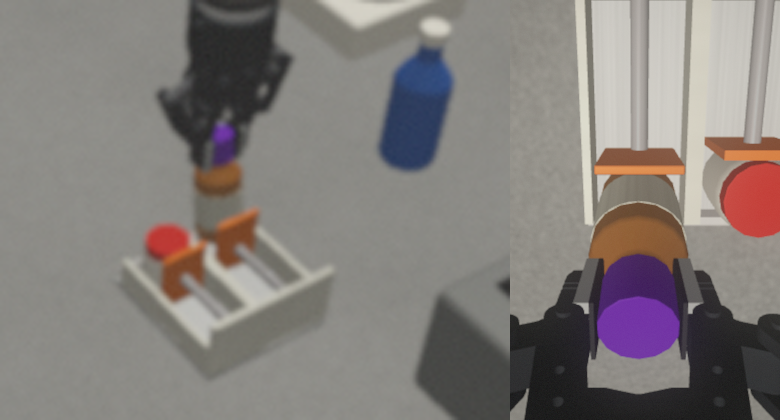

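The bottle is swinging upright against the plate: in the wrist part of the picture its base is now hidden under the body, and the plate is at (640,162).

Request:
step_arm --pt "0 -5 0 0 1" --pt "0 -10 0 0 1" --pt "0 -15 0 0 1" --pt "0 -20 0 0 1" --pt "0 -25 0 0 1" --pt "0 -30 0 0 1" --pt "0 -34 0 0 1" --pt "0 -38 0 0 1" --pt "0 -38 0 0 1" --newtons 20

```text
t: 10.42
eef_pos: [0.5965, 0.2227, 0.1373]
tool_rot: [0.0, 0.713, -0.701, 0.0]
contact_force: [-5.6, 0.3, 2.3]
gripper_width: 0.341
```

```bash
python3 snap.py wrist:w8 scene:s8;  python3 - <<'E'
from h import *
import cv2
c=load("/tmp/s8.npz"); im=c["frame"][100:240,260:430,::-1]; a=cv2.resize(im,None,fx=3,fy=3,interpolation=cv2.INTER_CUBIC)
w=load("/tmp/w8.npz")
b=w["frame"][:,150:420,::-1]; cv2.imwrite("pics/c8.png",np.hstack([a,b]))
H=hsv(w).astype(int); h,S,V=H[...,0],H[...,1],H[...,2]
for b,s,ce in blobs((h>4)&(h<16)&(S>130)&(V>100),60):
    Q,_,_=pts(w,b); t=Q[(Q[:,2]>.07)&(Q[:,2]<.08)]
    if len(t): print("orange",s,len(t),t.min(0).round(4),t.max(0).round(4))
Q,_,_=pts(w,(h>128)&(h<155)&(S>100)); print("cap",Q.min(0),Q.max(0))
t=Q[Q[:,2]>Q[:,2].max()-.003]; A=np.c_[t[:,:2],np.ones(len(t))]; print("top plane slope", np.linalg.lstsq(A,t[:,2],rcond=None)[0],len(t), t[:,:2].mean(0))
E
```

```text
10.42 tcp [0.5965 0.2227 0.1373] toolx ang -89.05 F [-5.6  0.3  2.3] w 0.341 q [-0.91  0.62  0.65  1.78 -0.47  0.89 -1.61]
orange [ 236  183   87   32 2074] 913 [0.6101 0.1997 0.0701] [0.6156 0.2445 0.0769]
orange [ 343  193  103   37 2574] 828 [0.6018 0.1328 0.07  ] [0.6078 0.1794 0.0746]
cap [0.5775968  0.20775143 0.11316845] [0.60727398 0.23724494 0.14986589]
top plane slope [-0.02635732 -0.00186904  0.16342654] 2809 [0.58956988 0.22233604]
```

View pics/c8.png

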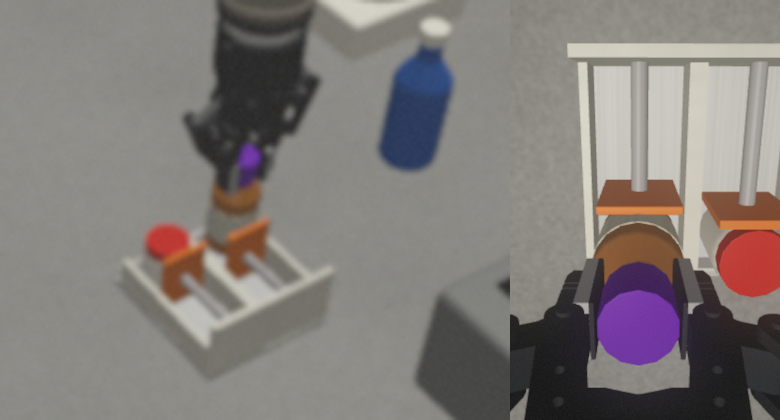

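```bash
cat > cap.py <<'E'
import sys
from h import *
from scipy.optimize import least_squares
def capfit(w):
    H=hsv(w).astype(int); h,S,V=H[...,0],H[...,1],H[...,2]
    m=(h>128)&(h<155)&(S>100); m=cv2.erode(m.astype(np.uint8),np.ones((3,3)))>0
    Q,_,_=pts(w,m)
    # top face: RANSAC-free: start from upper points, iterate plane fit
    t=Q[Q[:,2]>np.percentile(Q[:,2],90)-.004]
    for i in range(6):
        A=np.c_[t[:,:2],np.ones(len(t))]; p=np.linalg.lstsq(A,t[:,2],rcond=None)[0]
        r=Q[:,2]-Q[:,:2]@p[:2]-p[2]; t=Q[abs(r)<.0012]
    n=np.array([-p[0],-p[1],1]); n/=np.linalg.norm(n)
    (cx,cy),rad=cv2.minEnclosingCircle((t[:,:2]*1000).astype(np.float32)); cz=p[0]*cx/1e3+p[1]*cy/1e3+p[2]
    print("captop n",n.round(3),"tilt deg",np.degrees(np.arccos(n[2])).round(2),"centre",round(cx,1),round(cy,1),round(cz*1e3,1),"r",round(rad,1),len(t))
    # full cylinder fit
    side=Q
    def f(v):
        ax=np.array([v[2],v[3],1]); ax/=np.linalg.norm(ax); c=np.array([v[0],v[1],.14])
        s=Q[(Q[:,2]-Q[:,:2]@p[:2]-p[2])<-.004]; d=s-c; return np.linalg.norm(d-np.outer(d@ax,ax),axis=1)-.015
    r=least_squares(f,[cx/1e3,cy/1e3,0,0],loss="soft_l1",f_scale=.0007)
    print("cyl axis slope",r.x[2:].round(3),"centre@.14",r.x[:2].round(4),"rms",np.sqrt(np.mean(r.fun**2)).round(5),len(r.fun))
    b=np.array([cx/1e3,cy/1e3,cz])-.11*n; print("base est",b.round(4))
if __name__=="__main__": capfit(load(sys.argv[1]))
E
for i in 6 7 8; do python3 cap.py /tmp/w$i.npz; done
```

```text
captop n [-0.346 -0.004  0.938] tilt deg 20.27 centre 495.7 221.9 146.3 r 14.5 2009
cyl axis slope [-0.53   0.004] centre@.14 [0.4966 0.2221] rms 0.00044 3336
base est [0.5338 0.2223 0.0432]
captop n [-0.163 -0.002  0.987] tilt deg 9.37 centre 554.9 221.8 146.5 r 14.8 3893
cyl axis slope [-0.166 -0.002] centre@.14 [0.5546 0.2219] rms 0.00033 2329
base est [0.5729 0.222  0.038 ]
captop n [0.063 0.002 0.998] tilt deg 3.61 centre 592.7 222.5 147.0 r 14.9 4617
cyl axis slope [ 0.065 -0.003] centre@.14 [0.5912 0.2225] rms 0.00024 1410
base est [0.5857 0.2223 0.0372]
```

The cap fit shows the bottle about 3.7° past upright (cap slightly to the rear), with its base at x≈0.586 and z≈0.037, clear of the lip. I lower it next.

Request:
step_arm --pt "0 0 0 0 1" --pt "0 0 4 0 1" --pt "0 0 8 0 1" --pt "0 0 12 0 1" --pt "0 0 15 0 1" --pt "0 0 18 0 1" --pt "0 0 20 0 1" --pt "0 0 22 0 1" --pt "0 0 22 0 1" --newtons 40

```text
t: 11.27
eef_pos: [0.5953, 0.2227, 0.1147]
tool_rot: [0.001, 0.713, -0.701, -0.0]
contact_force: [-4.3, 0.1, -0.7]
gripper_width: 0.338
```

```bash
python3 snap.py wrist:w9; python3 cap.py /tmp/w9.npz
```

```text
11.27 tcp [0.5953 0.2227 0.1147] toolx ang -89.03 F [-4.3  0.1 -0.7] w 0.338 q [-0.9   0.65  0.63  1.8  -0.49  0.86 -1.59]
captop n [0.059 0.001 0.998] tilt deg 3.38 centre 591.2 222.7 124.4 r 14.9 4534
cyl axis slope [ 0.059 -0.002] centre@.14 [0.5913 0.2225] rms 0.00025 1432
base est [0.5847 0.2226 0.0146]
```

Request:
step_arm --pt "0 1 1 0 1" --pt "0 2 2 0 1" --pt "0 3 2 0 1" --pt "0 4 2 0 1" --pt "0 4 2 0 1"

```text
t: 11.73
eef_pos: [0.5913, 0.2227, 0.113]
tool_rot: [0.0, 0.713, -0.701, -0.0]
contact_force: [-4.6, -0.5, 0.7]
gripper_width: 0.339
```

```bash
python3 snap.py wrist:w10; python3 cap.py /tmp/w10.npz
```

```text
11.73 tcp [0.5913 0.2227 0.113 ] toolx ang -89.03 F [-4.6 -0.5  0.7] w 0.339 q [-0.9   0.65  0.63  1.81 -0.49  0.85 -1.59]
captop n [0.057 0.    0.998] tilt deg 3.25 centre 587.4 222.3 122.7 r 14.8 4594
cyl axis slope [ 0.058 -0.001] centre@.14 [0.5875 0.2224] rms 0.00026 1444
base est [0.5812 0.2223 0.0129]
```

Request:
step_arm --pt "0 1 0 0 1" --pt "0 2 0 0 1" --pt "0 3 0 0 1" --pt "0 4 0 0 1" --pt "0 4 0 0 1" --newtons 25

```text
t: 12.2
eef_pos: [0.588, 0.2227, 0.1132]
tool_rot: [-0.0, 0.713, -0.701, 0.0]
contact_force: [-3.3, -0.5, -2.8]
gripper_width: 0.339
```

```bash
python3 snap.py wrist:w11; python3 cap.py /tmp/w11.npz
```

```text
12.2 tcp [0.588  0.2227 0.1132] toolx ang -89.04 F [-3.3 -0.5 -2.8] w 0.339 q [-0.91  0.64  0.63  1.82 -0.49  0.84 -1.59]
captop n [0.049 0.002 0.999] tilt deg 2.82 centre 583.8 222.5 122.8 r 14.9 4558
cyl axis slope [ 0.051 -0.001] centre@.14 [0.5839 0.2224] rms 0.00025 1461
base est [0.5783 0.2223 0.013 ]
```

Request:
step_arm --pt "0 1 0 0 1" --pt "0 2 0 0 1" --pt "0 3 0 0 1" --pt "0 3 0 0 1"

```text
t: 12.58
eef_pos: [0.5859, 0.2226, 0.1137]
tool_rot: [-0.001, 0.713, -0.701, 0.001]
contact_force: [0.3, 0.1, -3.1]
gripper_width: 0.337
```

```bash
python3 snap.py wrist:w12; python3 cap.py /tmp/w12.npz
```

```text
12.58 tcp [0.5859 0.2226 0.1137] toolx ang -89.05 F [ 0.3  0.1 -3.1] w 0.337 q [-0.91  0.64  0.63  1.82 -0.49  0.84 -1.59]
captop n [ 0.029 -0.002  1.   ] tilt deg 1.68 centre 581.5 222.3 123.4 r 14.9 4525
cyl axis slope [ 0.03 -0.  ] centre@.14 [0.5812 0.2223] rms 0.00026 1551
base est [0.5783 0.2225 0.0135]
```

Request:
step_arm --pt "0 1 0 0 1" --pt "0 1.5 1 0 1" --pt "0 1.5 2 0 1" --pt "0 1.5 3 0 1" --pt "0 1.5 4 0 1" --pt "0 1.5 4 0 1"

```text
t: 13.13
eef_pos: [0.584, 0.2227, 0.1096]
tool_rot: [-0.001, 0.713, -0.701, 0.0]
contact_force: [1.5, -0.8, 4.2]
gripper_width: 0.339
```

```bash
python3 snap.py wrist:w13; python3 cap.py /tmp/w13.npz
```

```text
13.13 tcp [0.584  0.2227 0.1096] toolx ang -89.05 F [ 1.5 -0.8  4.2] w 0.339 q [-0.91  0.64  0.63  1.83 -0.49  0.83 -1.59]
captop n [ 0.01 -0.    1.  ] tilt deg 0.58 centre 579.7 222.3 119.3 r 14.8 4465
cyl axis slope [ 0.012 -0.001] centre@.14 [0.5789 0.2225] rms 0.00027 1632
base est [0.5785 0.2224 0.0093]
```

Request:
step_arm --pt "0 0 1 0 1" --pt "0 0 1 0 1" --pt "0 0 1 0 1"

```text
t: 13.43
eef_pos: [0.5837, 0.2227, 0.1085]
tool_rot: [-0.0, 0.713, -0.701, 0.0]
contact_force: [2.7, 0.3, 4.9]
gripper_width: 0.342
```

```bash
python3 snap.py wrist:w14; python3 cap.py /tmp/w14.npz
```

```text
13.43 tcp [0.5837 0.2227 0.1085] toolx ang -89.04 F [2.7 0.3 4.9] w 0.342 q [-0.91  0.64  0.62  1.83 -0.49  0.83 -1.59]
captop n [ 0.008 -0.003  1.   ] tilt deg 0.48 centre 579.5 222.4 118.2 r 14.8 4463
cyl axis slope [ 0.007 -0.005] centre@.14 [0.5785 0.2223] rms 0.00026 1649
base est [0.5786 0.2227 0.0082]
```

The bottle is on the floor at 0.5° tilt with the base at the lip. I let go gradually and then retreat straight up.

Request:
step_arm --pt "0 0 0 0 0.6" --pt "0 0 0 0 0.5" --pt "0 0 0 0 0.4" --pt "0 0 0 0 0.3" --pt "0 0 0 0 0.3" --pt "0 0 0 0 0.3" --newtons 20

```text
t: 13.98
eef_pos: [0.5831, 0.2225, 0.108]
tool_rot: [0.0, 0.713, -0.701, -0.0]
contact_force: [-0.1, 0.7, 0.6]
gripper_width: 0.7
```

```bash
python3 snap.py wrist:w15; python3 cap.py /tmp/w15.npz
```

```text
13.98 tcp [0.5831 0.2225 0.108 ] toolx ang -89.04 F [-0.1  0.7  0.6] w 0.7 q [-0.91  0.64  0.62  1.83 -0.49  0.83 -1.59]
captop n [-0.002  0.     1.   ] tilt deg 0.09 centre 579.1 223.0 118.2 r 15.2 4399
cyl axis slope [ 0.002 -0.003] centre@.14 [0.5777 0.2224] rms 0.00027 1652
base est [0.5792 0.223  0.0082]
```

View pics/w15.png

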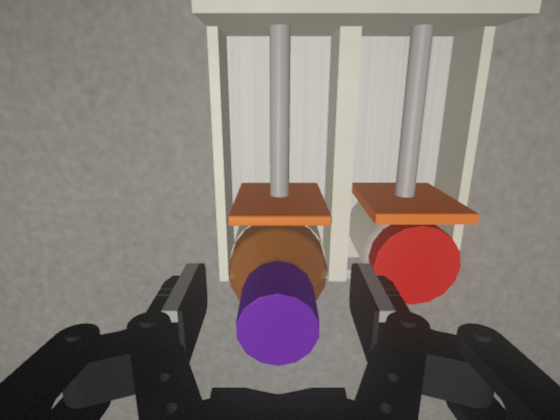

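The bottle stands free at 0.1° tilt: cap at (278,320), fingers clear on both sides at columns 206 and 350, plate at (280,205) against the body. I retreat upward.

Request:
step_arm --pt "0 0 -10 0 0.3" --pt "0 0 -25 0 0.3" --pt "0 0 -50 0 0.3" --pt "0 0 -80 0 0.3" --pt "0 0 -110 0 0.3" --pt "0 0 -140 0 0.3" --pt "0 0 -165 0 0.3" --pt "0 0 -175 0 0.3" --pt "0 0 -175 0 0.3" --pt "0 0 -175 0 0.3" --pt "0 0 -175 0 0.3"

```text
t: 14.95
eef_pos: [0.5824, 0.2225, 0.2817]
tool_rot: [0.001, 0.713, -0.701, -0.001]
contact_force: [-0.4, -0.1, -0.8]
gripper_width: 0.703
```

```bash
python3 snap.py wrist:w16 scene:s16 top:t16; python3 cap.py /tmp/w16.npz
python3 - <<'E'
from h import *
w=load("/tmp/w16.npz"); H=hsv(w).astype(int); h,S,V=H[...,0],H[...,1],H[...,2]
for b,s,ce in blobs((h>4)&(h<16)&(S>130)&(V>100),60):
    Q,_,_=pts(w,b); t=Q[(Q[:,2]>.07)&(Q[:,2]<.08)]
    if len(t): print("orange",s,len(t),t.min(0).round(4),t.max(0).round(4))
a,b=load("/tmp/top0.npz")["frame"],load("/tmp/t16.npz")["frame"]
d=cv2.absdiff(a,b).max(2)>60
for m,s,ce in blobs(d,6): print("changed",s,ce.round())
s=load("/tmp/s16.npz")["frame"][:,:,::-1]; cv2.imwrite("pics/c16.png",np.hstack([cv2.resize(s[100:300,130:380],(500,400)),cv2.resize(w["frame"][:,150:420,::-1],(257,400))]))
E
```

```text
14.95 tcp [0.5824 0.2225 0.2817] toolx ang -89.03 F [-0.4 -0.1 -0.8] w 0.703 q [-1.01  0.45  0.76  1.69 -0.33  1.14 -1.71]
captop n [-0.005 -0.007  1.   ] tilt deg 0.5 centre 579.1 222.4 118.3 r 13.9 802
cyl axis slope [0. 0.] centre@.14 [0.5791 0.2224] rms nan 0
base est [0.5797 0.2232 0.0083]
orange [321 144  57  14 491] 268 [0.6023 0.1334 0.0708] [0.6075 0.1794 0.0742]
orange [254 152  50   6 280] 279 [0.6015 0.2001 0.0722] [0.6066 0.2438 0.0773]
orange [254 162  22  32 213] 84 [0.5697 0.2302 0.0765] [0.5978 0.2436 0.08  ]
changed [160 169  15  42 341] [167. 190.]
changed [173 198  24  33 312] [186. 217.]
changed [373 202  21  20 189] [382. 210.]
changed [195 208  21  32 380] [205. 226.]
changed [102 231  29  22 481] [116. 242.]
changed [  0 400  22  20 297] [  9. 410.]
changed [ 94 410  78  10 505] [140. 416.]
  return _methods._mean(a, axis=axis, dtype=dtype,
  ret = ret.dtype.type(ret / rcount)
```

View pics/c16.png

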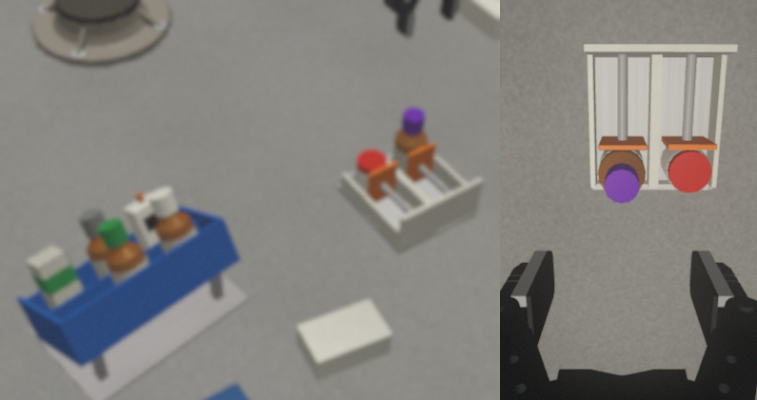

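View pics/t16.png

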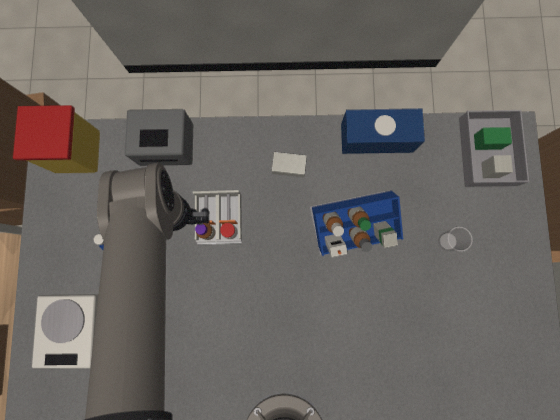

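Run:
```python
from h import *
for n in ("scene0","s16"):
    c=load(f"/tmp/{n}.npz"); H=hsv(c).astype(int); h,S,V=H[...,0],H[...,1],H[...,2]
    for b,s,ce in blobs((h>105)&(h<122)&(S>130)&(V>50),100):
        if 350<ce[0]<450: print(n,"spray",s,ce)
from station import bot
o=bot.get_obs(); print(o["t"],abs(o["joint_vel"]).max(),o["contact_force"])
bot.hand_in()
```

```text
scene0 spray [391 119  19  36 313] [400.00638978 133.47284345]
s16 spray [388 119  22  36 371] [399.56603774 134.51212938]
15.1 0.007463460412372158 [-0.86320044  0.15310049 -0.23407776]
the job is handed in; nothing more can be done
```

The purple-capped bottle is in the left lane of the dispenser, and the job was handed in at about 15.1 s of the 51 s allowed.

I gripped it by the cap and lifted it out along its 28° lean. I then swung it upright by pressing its base against the orange plate, lowered it behind the lip until it touched the floor, and let go.

**Last checks before handing in:**

| Check | Measured | Limit |
|---|---|---|
| Tilt | about 0.5° from the last picture, 0.1° just before the arm rose | 0.1 rad (5.7°) |
| Base height above the table | about 8 mm | 5–12 mm |
| Distance from my estimate of the seat | 1–2 mm | 10 mm |
| Plate pressed back | about 15–16 mm | 10–24 mm |

- **Robot contact:** the arm was clear and nearly still, with wrist force under 1 N.
- **Other things:** comparing the first and last top views showed no change beyond the arm and the missing bottle. The arm hid the spray bottle in the last top view. The scene view put it within about 1 pixel of its start, though its outline read slightly wider (22 against 19 pixels). I put that down to the colour mask.
- **Failed or disagreed:** one tilt estimate read 47° because the lane floor got into it, so I dropped it. A cylinder fit on the cap gave 28°. In the last picture that cylinder fit had no points, so the 0.5° comes from the cap's top face alone. My estimates of the dispenser's position along x also differed by up to about 4 mm; feeling the base touch the lip settled it.

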